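# Make up the viewing kit and the staining kit

## Task

Make up the two slide kits in their steel trays from the stock on the bench. Viewing kit: lay the slide mailer flat in the bay between the four corner angles, lay the coverslip box flat and centred on top of it, lengthwise with it, and stand the small amber oil bottle in the collar of that tray; staining kit: stand the dye bottle with the dark green cap in the collar of the other tray and lay the black marker pen along the two notched rests, resting in both notches. Set each thing down without dropping it, keep the bottles upright, leave the other things on the bench where they are, and let go of everything at the end.

Things in the scene. Friction and masses are not known exactly. Their poses are not given: they have to be found in the camera images.
- viewing_tray: Fixed steel tray, dark floor, 165 (x) x 150 (y) x 14 mm with wire bails at its y ends; origin at the centre of its underside. Bay centre x -35, y 0 mm, long along y: two bars at y +-30 with tops at z 12 carry the mailer; four corner angles to z 26 leave 48 x 104 mm inside, sides open between y +-38. Oil bottle collar centre x +45, y 0: bore 35 mm, flared to 41 at its top z 26; tray floor at z 4.
- staining_tray: Fixed steel tray, same outline; origin at the centre of its underside. Two white notched rests, 12 mm thick, at x -45, y +-36 mm, notches in line along y: notch floor z 16, 25 mm wide there, 33 at the top, z 28; nothing between the rests. Wider collar for the dye bottle, centre x +48, y 0 mm: bore 45 mm, flared to 51 at its top z 26; tray floor at z 4.
- slide_mailer: Flat white plastic slide mailer (snap-lid box for slides), 34 (x) x 90 (y) x 13 mm, about 50 g. Origin: centre of its underside; z up; long along its y. Lies flat on the bench.
- coverslip_box: Small white box of cover slips with a slip-on lid and a green patch, 35 (x) x 57 (y) x 21 mm, about 50 g. Origin: centre of its underside; z up; long along its y.
- oil_bottle: Small amber bottle with black cap, 25 mm diameter, 57 mm high (cap 19 mm diameter above 41 mm), about 50 g. Origin: centre of its underside; z up. Stands on the bench.
- dye_bottle: Glass bottle of grey-green dye, closed with a dark green screw cap, 33 mm diameter, 88 mm high, about 120 g. Origin: centre of its underside; z up. Stands on the bench.
- marker_pen: Black marker pen lying on its side, 12 (x) x 130 (y) x 12 mm, about 30 g; does not roll. Origin: centre of its underside; z up; long along its y.
- dye_jar: Bystander: open glass jar of dye with violet rim, 47 mm diameter, 79 mm high; origin at the centre of its underside. To be left alone.
- dropper_bottle: Bystander: white squeeze bottle with a pointed dropper tip, 29 mm diameter, 98 mm high; origin at the centre of its underside. To be left alone.
- petri_dish: Bystander: flat round plastic dish, 57 mm diameter, 14 mm high; origin at the centre of its underside. To be left alone.
There are look-alikes about, which are no part of the job. Leave any red look-alike of the dye_bottle alone.

How it is judged (in metres and radians):
At the end, for the whole second after the job is handed in: Mailer flat in the bay (10 mm, 0.25 rad); coverslip box flat on it (10 mm across, 15 mm along, 0.3 rad); oil bottle upright on the floor in that tray's collar; dye bottle likewise in the other tray; marker pen lying in both notches (10 mm across, 20 mm along, 0.2 rad); all at rest (x of slide_mailer in the frame of viewing_tray between -0.045 and -0.025 m and y of slide_mailer in the frame of viewing_tray between -0.01 and 0.01 m and z of slide_mailer in the frame of viewing_tray between 0.008 and 0.016 m and angle between each of slide_mailer, coverslip_box, oil_bottle, dye_bottle's own z axis and vertical below 0.1 rad and angle between the y axis of slide_mailer and the y axis of viewing_tray, either way round below 0.25 rad and x of coverslip_box in the frame of slide_mailer between -0.01 and 0.01 m and y of coverslip_box in the frame of slide_mailer between -0.015 and 0.015 m and z of coverslip_box in the frame of slide_mailer between 0.0085 and 0.0165 m and angle between the y axis of coverslip_box and the y axis of viewing_tray, either way round below 0.3 rad and x of oil_bottle in the frame of viewing_tray between 0.035 and 0.055 m and y of oil_bottle in the frame of viewing_tray between -0.01 and 0.01 m and z of oil_bottle in the frame of viewing_tray between 0 and 0.008 m and x of dye_bottle in the frame of staining_tray between 0.038 and 0.058 m and y of dye_bottle in the frame of staining_tray between -0.01 and 0.01 m and z of dye_bottle in the frame of staining_tray between 0 and 0.008 m and x of marker_pen in the frame of staining_tray between -0.055 and -0.035 m and y of marker_pen in the frame of staining_tray between -0.02 and 0.02 m and z of marker_pen in the frame of staining_tray between 0.012 and 0.021 m and angle between marker_pen's own z axis and vertical below 0.12 rad and angle between the y axis of marker_pen and the y axis of staining_tray, either way round below 0.2 rad and linear speed of each of slide_mailer, coverslip_box, oil_bottle, dye_bottle, marker_pen below 0.02 m/s); the robot touches nothing.
It fails at once if the dye bottle or the oil bottle is tipped by more than 0.8 rad (angle between any of dye_bottle, oil_bottle's own z axis and vertical above 0.8 rad).
It fails at once if one of the five things is dropped (falls freely, out of the fingers, faster than 0.8 m/s, about 33 mm of fall) ((linear speed of slide_mailer above 0.8 m/s and contact force between the fingers and slide_mailer below 0.02 N) or (linear speed of coverslip_box above 0.8 m/s and contact force between the fingers and coverslip_box below 0.02 N) or (linear speed of oil_bottle above 0.8 m/s and contact force between the fingers and oil_bottle below 0.02 N) or (linear speed of dye_bottle above 0.8 m/s and contact force between the fingers and dye_bottle below 0.02 N) or (linear speed of marker_pen above 0.8 m/s and contact force between the fingers and marker_pen below 0.02 N)).
It fails at once if the dye jar, the dropper bottle or the petri dish is moved by more than 30 mm or knocked over (distance of any of dye_jar, dropper_bottle, petri_dish from where it was at the start of the episode above 0.03 m or angle between any of dye_jar, dropper_bottle, petri_dish's own z axis and vertical above 0.5 rad).
It also fails if it takes over 128 s, if anything falls off the work surface, if the arm or the gripper's body presses on something with over 40 N, if the wrist force passes 120 N, or if a joint passes its speed limit or range.

## Robot

A 6-joint arm with a two-finger parallel gripper is mounted at the origin on a cart in front of the work surface, level with it; the furniture and walls round the work are solid. World frame = base frame: x ahead of the robot, y to its left, z up, the work surface at z = 0. Lengths are in mm, angles in rad, forces in N, time in s.
With the tool pointing down it reaches from about 350 to 875 mm from the base axis. Payload 4.2 kg.
Tool frame: the origin (TCP) lies midway between the tips of the shut fingers; the grasp point (between the pads) lies 19 mm behind it (arm.hold_point_z is the distance from the TCP to the grasp point, in mm); z points along the fingers, y is the line along which they close (so a half turn about z gives the same grasp; the last joint's range is limited). The gripper opens to 85 mm and grips with 20 to 120 N. Pads are 22 mm wide; open, the fingers measure 114 mm over their backs; the gripper's body (76 mm by 85 mm) begins 54 mm behind the grasp point. The pads swing forward as they close: fully open they stand 13 mm farther back than shut.
Start: joints at [-1.009, 0.385, 0.008, 0, -1.194, -0.259], TCP at [186.387, -596.539, 231.312] pointing down, gripper open.
Joint ranges: [-3.14, 3.14], [-1.21, 2.06], [-1.07, 1.41], [-3.16, 2.05], [-2.99, -0.16], [-3.1, 3.1]. Speed limits (rad/s): [2.79, 2.79, 3.14, 3.14, 3.14, 3.14].

## Interface

Orientations are given as a unit quaternion [x, y, z, w].
In Python, from bench import arm, vision gives the robot as it stands. The module is installed in compiled form; this text tells all that it offers.
- The arm moves only by the tool servo_tool, never from a script. Its argument "plan" is a list of rows, each a list of 7 numbers: the shift along the world's x, y, z each as a share of 300 mm, from -1 to 1, then the turn, a rotation vector about the world's x, y, z each as a share of 2 rad, from -1 to 1, then the opening, from 0 (shut) to 1 (fully open). A call has 1 to 20 rows; each row shifts and turns the commanded pose from where the row before left it; what a row does not reach is not made up. A row lasts 1/8 s, in which the tool goes at most 62.5 mm and 10.7 degrees, less where a joint would pass 70% of its speed; a pose out of reach is approached as far as the arm can. A call with a number of a shift or a turn outside -1 to 1 is refused whole. A call with a gripper value outside its range is refused whole. The fingers move at their own pace and stop on an object; the grip force is fixed at half the most. Time passes only in rows, so rows that do not move let the fingers close. It gives the time, the measured TCP pose, the force, the opening and the grip force at its end, in the units of the state.
- arm.read_state(): the state, without advancing time (a new reading comes with each control period).
- vision.get_image(name): name is "scene" or "top" or "wrist"; returns a dict with "image" (400x640x3 uint8, red, green, blue), "z_map" (400x640 float32, mm along the optical axis (not along the pixel's ray), 0 where there is no reading), "K" (3x3 intrinsics, pixels), "D" ([k1, k2, p1, p2, k3] as OpenCV has them; the pictures are not rectified), "world_to_cam" (4x4, takes a point from world to camera coordinates); the wrist camera has in their place "mount" (4x4, takes a point from camera to tool coordinates, whose origin is the TCP and whose axes are the flange's). Camera axes: x right, y down, z forward; pixel columns grow to the right and rows downward; lengths in mm; the calibration is good to about 2 mm. A picture is of the moment at which its call begins: read the wrist's pose just before it.
- arm.job_done(): hands the job in; it is judged then, once.
The state is a dict: "clock": time; "joints": joint angles; "joint_vel": joint speeds; "joint_efforts": joint torques, N m; "position": TCP position; "ee_rot": TCP orientation; "contact_force": force on the tool from outside, world axes, zero at the start; "wrist_torque": the same for the moment, N m; "gripper_width": finger opening in mm; "grasp_force": force on a finger pad.
Only numpy, scipy, OpenCV 4.12 (cv2) and the standard library are available. Lean on these libraries where they do the work, as an engineer would, in place of code of your own. Each camera call takes 0.05 s, during which the arm holds its last target. There are 200 camera calls.

## Working session

There is one attempt and no reset: what is moved stays moved. The work goes in short steps, Python scripts to look and compute and a tool call to move; the robot and the scene stay as the last step left them, time stands still between calls to the robot, and variables do not carry over. Pictures are saved under pics/ and viewed, at most 14 in all, crops included, and the job is handed in when it is done.

Besides the shell and the picture viewer there is one more tool, called after "Emit:" in YAML: its name, and indented under it one key for each argument. servo_tool: Moves the arm, as the interface text tells. Its arguments: {"type":"object","properties":{"plan":{"type":"array"}},"required":["plan"]}

```bash
mkdir -p pics
cat > h.py <<'E'
import numpy as np, cv2
from bench import arm, vision
from scipy.spatial.transform import Rotation as R
def cloud(d, T=None):
    """world xyz per pixel; T cam->world"""
    if T is None: T=np.linalg.inv(np.array(d["world_to_cam"]))
    z=d["z_map"]; h,w=z.shape
    uv=np.stack(np.meshgrid(np.arange(w),np.arange(h)),-1).reshape(-1,1,2).astype(np.float32)
    n=cv2.undistortPoints(uv,np.array(d["K"],float),np.array(d["D"],float)).reshape(h,w,2)
    p=np.dstack([n[...,0]*z,n[...,1]*z,z,np.ones_like(z)])
    P=(p@np.asarray(T).T)[...,:3]; P[z==0]=np.nan
    return P
def wristT(d,s):
    T=np.eye(4);T[:3,:3]=R.from_quat(s["ee_rot"]).as_matrix();T[:3,3]=s["position"]
    return T@np.array(d["mount"])
E
python3 - <<'E'
from h import *
s=arm.read_state();print(s)
for n in("scene","top"):
    d=vision.get_image(n);cv2.imwrite(f"pics/{n}.png",d["image"][...,::-1])
    P=cloud(d);np.savez(f"{n}.npz",P=P,im=d["image"])
    print(n,np.linalg.inv(np.array(d["world_to_cam"])).round(2).tolist(),np.nanpercentile(P[...,2],[1,50,99]))
E
```

```text
{'clock': 0.0, 'joints': array([-1.00939821e+00,  3.85590075e-01,  6.58725795e-03, -4.92747059e-04,
       -1.19398427e+00, -2.58582343e-01]), 'joint_vel': array([-0.00042003,  0.00035164, -0.00122983,  0.00061988, -0.00114021,
        0.00016423]), 'joint_efforts': array([ 4.07535827e-04, -3.92290843e+01,  1.88398433e+01,  4.18594748e+00,
       -4.65996709e-03, -4.87036459e-06]), 'position': array([ 186.20689047, -595.99476662,  230.18718078]), 'ee_rot': array([-1.50740102e-01,  9.88572794e-01,  1.09587573e-03, -2.26607523e-04]), 'contact_force': array([-0.50607947, -0.76171476,  0.37676638]), 'wrist_torque': array([ 0.00174236, -0.00042162,  0.03026572]), 'grasp_force': 0.0, 'gripper_width': 85.61840696176213}
scene [[-0.57, -0.38, 0.73, -266.87], [-0.82, 0.25, -0.51, 579.74], [0.01, -0.89, -0.46, 577.5], [0.0, 0.0, 0.0, 1.0]] [-475.82290068   57.1953132   496.17612446]
top [[0.0, -1.0, 0.09, 481.27], [-1.0, -0.01, -0.02, 7.81], [0.02, -0.09, -1.0, 1242.85], [0.0, 0.0, 0.0, 1.0]] [-878.45859527    2.74177374  598.00007083]
```

View pics/top.png

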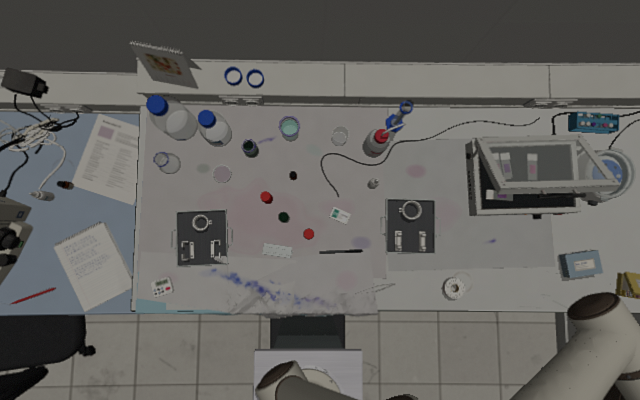

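View pics/scene.png

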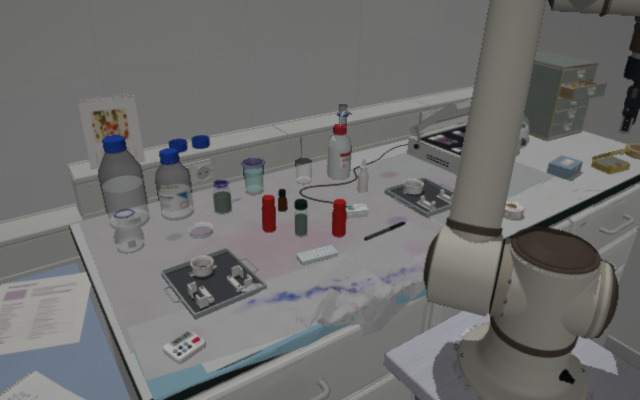

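The top view shows the following:
- Dye-bottle candidates are the dark green cap at (284,217), the reds at (266,197) and (308,234), and the jar at (250,147).
- The oil bottle is at (293,175); similar small items are the dropper at (373,183) and the red caps.
- The coverslip box is at (341,215), the mailer at (277,251) and the pen at (341,251).
- The trays are at (203,237) and (410,225), and I still need to tell which is which.

I'll check with one close crop.

Run:
```python
from h import *
t=np.load("top.npz");s=np.load("scene.npz")
r=lambda im,f:cv2.resize(im[...,::-1],None,fx=f,fy=f,interpolation=cv2.INTER_CUBIC)
a=r(t["im"][135:275,165:445],2.8)
b=r(s["im"][240:320,150:270],3.2);c=r(s["im"][170:250,240:460],1.8)
out=np.zeros((660,790,3),np.uint8);out[:a.shape[0],:a.shape[1]]=a
out[395:395+b.shape[0],:b.shape[1]]=b;out[395:395+c.shape[0],388:388+c.shape[1]]=c
cv2.imwrite("pics/crop1.png",out[:600+0])
P=t["P"];print("bench z",np.nanmedian(P[150:290,150:460,2]))
from scipy import ndimage as N
reg=np.zeros(P.shape[:2],bool);reg[100:300,140:465]=1
m=reg&(P[...,2]>7)
l,n=N.label(m)
for i in range(1,n+1):
    k=l==i
    if k.sum()<12: continue
    q=P[k];h=np.percentile(q[:,2],95);top=q[q[:,2]>h-6]
    (cx,cy),(w,hh),an=cv2.minAreaRect(top[:,:2].astype(np.float32))
    v,u=np.nonzero(k)
    print(i,k.sum(),"px",u.mean().round(),v.mean().round(),"h",h.round(),"top c",round(cx),round(cy),"size",round(w),round(hh),round(an,1))
```

```text
bench z 2.1814556177223494
2 5302 px 274.0 118.0 h 198.0 top c 797 99 size 637 39 87.0
28 428 px 289.0 128.0 h 91.0 top c 800 61 size 60 60 78.8
52 184 px 340.0 135.0 h 63.0 top c 785 -88 size 49 48 66.0
78 266 px 250.0 148.0 h 82.0 top c 744 179 size 37 39 24.7
119 440 px 167.0 162.0 h 88.0 top c 700 421 size 41 44 1.5
171 284 px 221.0 173.0 h 19.0 top c 672 266 size 55 53 26.9
196 65 px 292.0 175.0 h 60.0 top c 667 52 size 17 15 90.0
223 105 px 373.0 183.0 h 94.0 top c 644 -187 size 6 5 13.5
258 130 px 266.0 197.0 h 91.0 top c 598 128 size 26 25 2.9
277 599 px 409.0 221.0 h 26.0 top c 552 -282 size 54 155 30.8
323 224 px 339.0 215.0 h 26.0 top c 548 -89 size 56 34 67.2
330 586 px 204.0 242.0 h 19.0 top c 480 319 size 165 179 2.5
341 114 px 283.0 217.0 h 92.0 top c 539 76 size 25 25 0.9
379 124 px 200.0 222.0 h 29.0 top c 525 322 size 41 42 0.1
513 104 px 308.0 234.0 h 92.0 top c 492 3 size 25 25 0.3
544 101 px 398.0 240.0 h 28.0 top c 473 -265 size 10 44 89.9
546 99 px 422.0 241.0 h 28.0 top c 472 -339 size 10 42 89.4
602 24 px 218.0 241.0 h 28.0 top c 470 270 size 19 9 52.3
614 25 px 184.0 243.0 h 30.0 top c 467 367 size 9 20 36.8
625 91 px 189.0 252.0 h 27.0 top c 424 364 size 15 16 2.8
636 334 px 277.0 250.0 h 16.0 top c 442 95 size 89 34 80.6
690 128 px 341.0 251.0 h 14.0 top c 439 -94 size 12 129 2.2
977 329 px 161.0 287.0 h 19.0 top c 335 431 size 46 57 17.0
997 343 px 453.0 287.0 h 26.0 top c 337 -427 size 60 59 20.7
1020 223 px 257.0 292.0 h 19.0 top c 319 156 size 50 38 88.3
1095 17 px 289.0 289.0 h 13.0 top c 327 60 size 8 21 45.4
1152 89 px 341.0 295.0 h 14.0 top c 312 -97 size 41 28 30.3
1172 15 px 373.0 293.0 h 11.0 top c 316 -191 size 20 6 0.9
1186 27 px 292.0 295.0 h 14.0 top c 311 52 size 12 25 83.6
1265 12 px 226.0 297.0 h 11.0 top c 306 244 size 6 18 3.1
```

View pics/crop1.png

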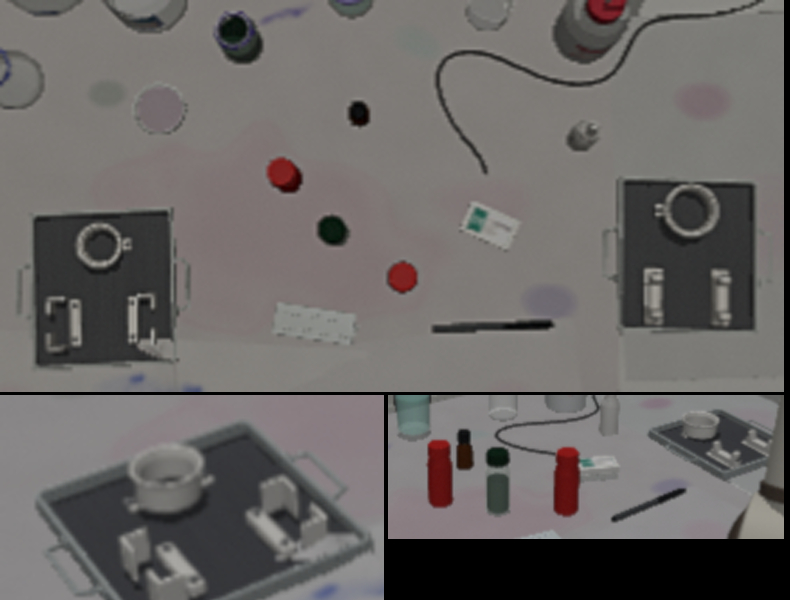

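The left tray has the corner angles and a narrow collar, so it is the viewing tray. The right one has the notched rests and wide collar, so it is the staining tray. The dye bottle is the dark green cap at (284,217), with red look-alikes on both sides. Next I'll get precise orientations and tray poses.

Run:
```python
from h import *
t=np.load("top.npz");P=t["P"];im=t["im"].astype(int);Z=P[...,2]
def pca(q,name):
    q=q[:,:2];(c,sz,a)=cv2.minAreaRect(q.astype(np.float32))
    b=cv2.boxPoints((c,sz,a));e=[b[1]-b[0],b[2]-b[1]];e=max(e,key=np.linalg.norm)
    _,_,v=np.linalg.svd(q-q.mean(0),full_matrices=False)
    print(name,len(q),"rect",np.round(c,1),np.round(sz,1),"long",round(np.degrees(np.arctan2(e[1],e[0]))%180,1),"mean",q.mean(0).round(1),"pca",round(np.degrees(np.arctan2(v[0,1],v[0,0]))%180,1))
def near(x,y,r,lo,hi): return P[(np.hypot(P[...,0]-x,P[...,1]-y)<r)&(Z>lo)&(Z<hi)]
pca(near(442,95,60,10,25),"mailer");pca(near(548,-89,45,17,35),"cover");pca(near(439,-94,80,8,25),"pen")
for n,x,y in(("view",480,321),("stain",517,-302)):
    m=(abs(P[...,0]-x)<95)&(abs(P[...,1]-y)<80)&(Z>3)&(Z<14)&(im.sum(-1)<210)
    pca(P[m],n+" dark")
    q=P[(abs(P[...,0]-x)<100)&(abs(P[...,1]-y)<74)&(Z>10)&(Z<22)];pca(q,n+" rim")
for n,x,y in(("vcol",525,322),("scol",565,-302)):
    q=near(x,y,38,22,36);pca(q,n)
for n,x,y in(("dye",539,76),("oil",667,52)): pca(near(x,y,22,50,120),n)
for n,y in(("r1",-265),("r2",-339)): pca(near(472,y,27,20,36),n)
for n,x,y in(("a",470,270),("b",467,367),("c",424,364),("d",424,275)): pca(near(x,y,20,20,36),n)
```

```text
mailer 273 rect [442.3  95.4] [88.9 33.6] long 80.6 mean [442.3  96.9] pca 80.8
cover 219 rect [547.8 -89.7] [56.7 35.2] long 65.4 mean [547.7 -89.4] pca 67.0
pen 129 rect [413.5 -84.5] [138.6  95.6] long 75.8 mean [435.2 -93.9] pca 93.9
view dark 1606 rect [480.2 318.7] [157.8 147. ] long 2.9 mean [482.8 323.3] pca 168.2
view rim 451 rect [472.4 320.5] [182.3 147.8] long 1.1 mean [474.1 326.1] pca 166.9
stain dark 1425 rect [ 518.4 -305.3] [140.1 158.3] long 178.7 mean [ 520.9 -307.4] pca 0.3
stain rim 399 rect [ 518.6 -302. ] [147.8 165.5] long 180.0 mean [ 509.7 -295. ] pca 7.0
vcol 67 rect [524.9 321.8] [41.4 42. ] long 90.1 mean [524.5 323. ] pca 151.1
scol 78 rect [ 565.8 -304.8] [51.2 58.9] long 91.0 mean [ 567.5 -306.2] pca 90.0
dye 104 rect [539.6  75.4] [28.5 30.6] long 134.4 mean [538.8  75. ] pca 153.2
oil 35 rect [666.6  51.9] [17.5 15.4] long 90.0 mean [666.8  51.2] pca 81.0
r1 28 rect [ 473.3 -264.9] [ 9.8 44.3] long 179.9 mean [ 473.9 -265. ] pca 179.1
r2 24 rect [ 472.2 -339.1] [ 9.5 41.5] long 179.4 mean [ 472.1 -338.5] pca 178.6
a 10 rect [469.8 269.5] [19.   8.8] long 52.3 mean [469.3 269.4] pca 57.6
b 15 rect [465.4 367.6] [10.9 20. ] long 137.4 mean [464.1 368.5] pca 140.6
c 15 rect [424.  363.8] [15.  15.8] long 92.8 mean [421.4 366. ] pca 45.0
d 13 rect [429.9 269.5] [16.9 14.4] long 89.9 mean [427.4 266.7] pca 139.7
```

Emit:
servo_tool:
  plan:
    - [0.07, 0.14, -0.03, 0, 0, 0.0818, 1]
    - [0.07, 0.14, -0.03, 0, 0, 0.0818, 1]
    - [0.07, 0.14, -0.03, 0, 0, 0.0818, 1]
    - [0.07, 0.14, -0.03, 0, 0, 0.0818, 1]
    - [0.07, 0.14, -0.03, 0, 0, 0.0818, 1]
    - [0.07, 0.14, -0.03, 0, 0, 0.0818, 1]
    - [0.07, 0.14, -0.03, 0, 0, 0.0818, 1]
    - [0.07, 0.14, -0.03, 0, 0, 0.0818, 1]
    - [0.07, 0.14, -0.03, 0, 0, 0, 1]
    - [0.07, 0.14, -0.03, 0, 0, 0, 1]
    - [0.07, 0.14, -0.03, 0, 0, 0, 1]
    - [0.07, 0.135, -0.03, 0, 0, 0, 1]
    - [0, 0, 0, 0, 0, 0, 0.6]
    - [0, 0, 0, 0, 0, 0, 0.6]

```text
clock: 1.85
position: [437.9, -94.1, 123.0]
ee_rot: [0.721, -0.692, -0.0, 0.0]
contact_force: [-0.8, -0.0, -1.1]
gripper_width: 51.8
grasp_force: 0.0
```

```bash
cat >> h.py <<'E'
def st():
    s=arm.read_state();r=R.from_quat(s["ee_rot"]).as_matrix()
    print("t",round(s["clock"],2),"pos",s["position"].round(1),"phi",round((np.degrees(np.arctan2(r[1,1],r[0,1]))+90)%180-90,1),"tilt",r[:,2].round(3),"j1,j6",s["joints"][[0,5]].round(2),"w",round(s["gripper_width"],1),"gf",round(s["grasp_force"],1),"F",s["contact_force"].round(1))
    return s
def wrist(name):
    s=st();d=vision.get_image("wrist");cv2.imwrite(f"pics/{name}.png",d["image"][...,::-1]);P=cloud(d,wristT(d,s));np.savez("wrist.npz",P=P,im=d["image"]);return P
E
python3 - <<'E'
from h import *
P=wrist("w1")
m=(np.hypot(P[...,0]-439,P[...,1]+94)<80)&(P[...,2]>7)&(P[...,2]<30)
for v,u in ((200,320),(100,320),(300,320)):print(P[v,u])
q=P[m][:,:2].astype(np.float32);print(len(q),cv2.minAreaRect(q),q.mean(0),np.nanpercentile(P[...,2],[5,25,50]))
E
```

```text
t 1.85 pos [437.9 -94.1 123. ] phi 2.4 tilt [-0.001 -0.    -1.   ] j1,j6 [ 0.15 -0.11] w 51.8 gf 0.0 F [-0.8 -0.  -1.1]
[435.53510187 -90.13539375   1.50314844]
[ 439.59336805 -182.00521464    0.99332191]
[ 4.30477804e+02  2.34473594e+01 -5.61470938e-02]
1275 ((441.0105285644531, -96.94901275634766), (10.199575424194336, 130.5803985595703), 2.531831979751587) [ 441.11472 -101.74794] [-8.69590302e+02 -5.24046425e-01  6.59493477e-01]
```

View pics/w1.png

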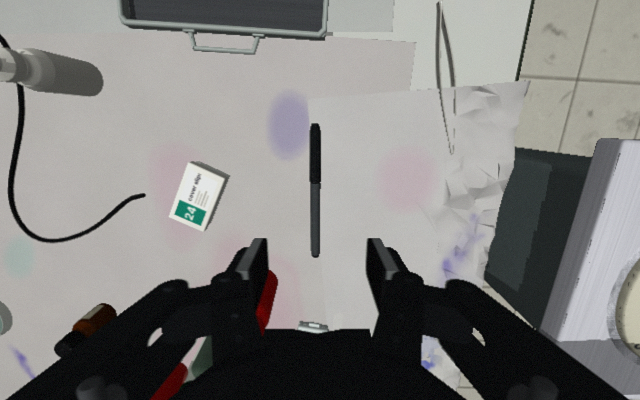

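The wrist view shows the pen at (317,190) between the fingers' lines and the coverslip box at (199,196). I'll descend on the pen now.

Emit:
servo_tool:
  plan:
    - [0.007, -0.005, -0.1, 0, 0, 0, 0.6]
    - [0, 0, -0.1, 0, 0, 0, 0.6]
    - [0, 0, -0.1, 0, 0, 0, 0.6]
    - [0, 0, -0.06, 0, 0, 0, 0.6]
    - [0, 0, -0.04, 0, 0, 0, 0.6]
    - [0, 0, 0, 0, 0, 0, 0]
    - [0, 0, 0, 0, 0, 0, 0]
    - [0, 0, 0, 0, 0, 0, 0]
    - [0, 0, 0, 0, 0, 0, 0]
    - [0, 0, 0, 0, 0, 0, 0]

```text
clock: 3.15
position: [441.1, -95.6, 4.2]
ee_rot: [0.722, -0.692, 0.001, -0.001]
contact_force: [-0.3, -1.4, 5.9]
gripper_width: 8.6
grasp_force: 59.7
```

```bash
python3 -c "from h import *;st()"
```

```text
t 3.15 pos [441.1 -95.6   4.2] phi 2.4 tilt [ 0.002 -0.    -1.   ] j1,j6 [ 0.15 -0.11] w 8.6 gf 59.7 F [-0.3 -1.4  5.9]
```

Emit:
servo_tool:
  plan:
    - [0, 0, 0.05, 0, 0, 0, 0]
    - [0, 0, 0.1, 0, 0, 0, 0]
    - [0, 0, 0.12, 0, 0, 0, 0]
    - [0.0175, -0.115, 0, 0, 0, -0.014, 0]
    - [0.0175, -0.115, 0, 0, 0, -0.014, 0]
    - [0.0175, -0.115, 0, 0, 0, 0, 0]
    - [0.0175, -0.115, 0, 0, 0, 0, 0]
    - [0.0175, -0.115, 0, 0, 0, 0, 0]
    - [0.0175, -0.112, 0, 0, 0, 0, 0]
    - [0, 0, 0, 0, 0, 0, 0]
    - [0, 0, -0.08, 0, 0, 0, 0]
    - [0, 0, 0, 0, 0, 0, 0]

```text
clock: 4.65
position: [470.2, -300.4, 58.8]
ee_rot: [-0.702, 0.712, 0.002, -0.001]
contact_force: [0.4, 0.2, 0.1]
gripper_width: 8.6
grasp_force: 58.9
```

Run:
```python
from h import *
P=wrist("w2");Z=P[...,2];im=np.load("wrist.npz")["im"].astype(int)
for n,y in(("r1",-265),("r2",-339)):
    q=P[(np.hypot(P[...,0]-472.5,P[...,1]-y)<28)&(Z>22)&(Z<33)&(im.min(-1)>110)][:,:2]
    print(n,len(q),cv2.minAreaRect(q.astype(np.float32)) if len(q) else 0)
```

```text
t 4.65 pos [ 470.2 -300.4   58.8] phi -0.9 tilt [-0.004  0.002 -1.   ] j1,j6 [-0.28  0.26] w 8.6 gf 58.9 F [0.4 0.2 0.1]
r1 0 0
r2 454 ((472.7439880371094, -341.45220947265625), (12.031261444091797, 45.85712814331055), 88.84355163574219)
```

View pics/w2.png

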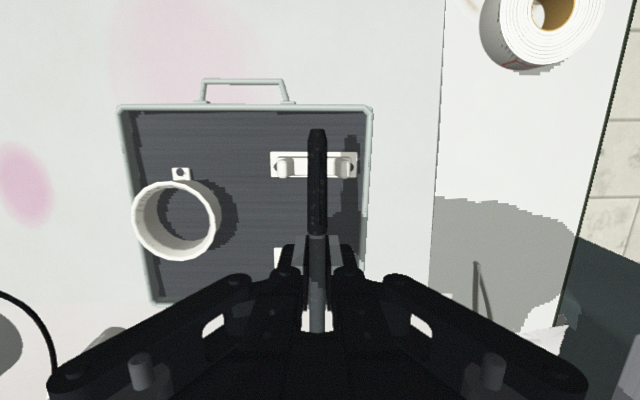

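The pen is over the far notch at (315,165) and well aligned. I'll lower it.

Emit:
servo_tool:
  plan:
    - [0.007, -0.008, -0.05, 0, 0, 0, 0]
    - [0, 0, -0.04, 0, 0, 0, 0]
    - [0, 0, -0.02, 0, 0, 0, 0]
    - [0, 0, -0.012, 0, 0, 0, 0]
    - [0, 0, 0, 0, 0, 0, 0]

```text
clock: 5.32
position: [474.0, -304.0, 23.5]
ee_rot: [-0.702, 0.712, 0.0, -0.0]
contact_force: [0.2, 0.1, -0.3]
gripper_width: 8.6
grasp_force: 58.9
```

Emit:
servo_tool:
  plan:
    - [-0.002, 0, -0.008, 0, 0, 0, 0]
    - [0, 0, -0.004, 0, 0, 0, 0]
    - [0, 0, 0, 0, 0, 0, 0]
    - [0, 0, 0, 0, 0, 0, 0]

```text
clock: 5.82
position: [473.6, -304.1, 20.3]
ee_rot: [-0.702, 0.712, -0.0, 0.0]
contact_force: [-1.0, -0.1, 0.5]
gripper_width: 8.3
grasp_force: 59.1
```

Emit:
servo_tool:
  plan:
    - [0, 0, 0, 0, 0, 0, 0.35]
    - [0, 0, 0, 0, 0, 0, 0.35]
    - [0, 0, 0, 0, 0, 0, 0.35]
    - [0, 0, 0.03, 0, 0, 0, 0.35]
    - [0, 0, 0.1, 0, 0, 0, 0.35]
    - [0, 0, 0.12, 0, 0, 0, 1]
    - [0, 0, 0.12, 0, 0, 0, 1]
    - [0.0243, 0.14, 0.01, 0, 0, -0.085, 1]
    - [0.0243, 0.14, 0, 0, 0, -0.085, 1]
    - [0.0243, 0.14, 0, 0, 0, -0.085, 1]
    - [0.0243, 0.14, 0, 0, 0, -0.085, 1]
    - [0.0243, 0.14, 0, 0, 0, 0, 1]
    - [0.0243, 0.14, 0, 0, 0, 0, 1]
    - [0.0243, 0.14, 0, 0, 0, 0, 1]
    - [0.0243, 0.14, 0, 0, 0, 0, 1]
    - [0.0243, 0.14, 0, 0, 0, 0, 1]
    - [0, 0, 0, 0, 0, 0, 1]

```text
clock: 7.95
position: [539.8, 76.4, 134.8]
ee_rot: [-0.426, 0.905, -0.0, 0.001]
contact_force: [-1.0, -1.0, 0.1]
gripper_width: 85.8
grasp_force: 0.0
```

Run:
```python
from h import *
P=wrist("w3");Z=P[...,2]
q=P[(np.hypot(P[...,0]-539,P[...,1]-75)<28)&(Z>82)&(Z<95)][:,:2];print(len(q),cv2.minEnclosingCircle(q.astype(np.float32)) if len(q) else 0)
```

```text
t 7.95 pos [539.8  76.4 134.8] phi -39.6 tilt [ 0.002  0.001 -1.   ] j1,j6 [ 0.44 -1.13] w 85.8 gf 0.0 F [-1.  -1.   0.1]
1247 ((540.6185302734375, 73.27408599853516), 14.726646423339844)
```

View pics/w3.png

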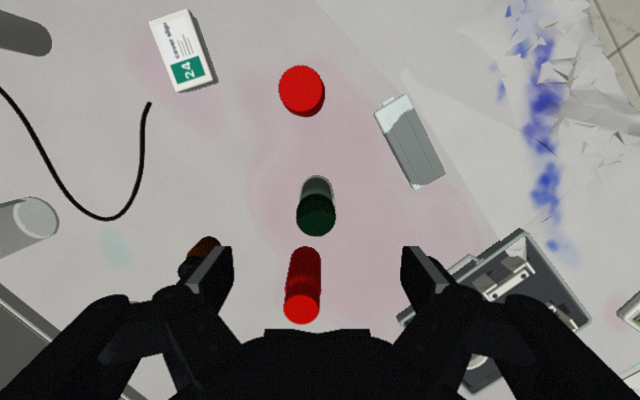

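The dark green cap is at (316,214) between the fingers. The reds at (302,90) and (302,308) lie on the axis between the fingers, clear of both. I'll descend.

Emit:
servo_tool:
  plan:
    - [0, -0.006, -0.1, 0, 0, 0, 1]
    - [0, 0, -0.1, 0, 0, 0, 1]
    - [0, 0, -0.08, 0, 0, 0, 1]
    - [0, 0, -0.043, 0, 0, 0, 1]
    - [0, 0, 0, 0, 0, 0, 1]
    - [0, 0, 0, 0, 0, 0, 0.5]
    - [0, 0, 0, 0, 0, 0, 0.2]
    - [0, 0, 0, 0, 0, 0, 0]
    - [0, 0, 0, 0, 0, 0, 0]
    - [0, 0, 0, 0, 0, 0, 0]
    - [0, 0, 0, 0, 0, 0, 0]

```text
clock: 9.38
position: [539.5, 72.4, 38.0]
ee_rot: [-0.424, 0.906, -0.0, 0.0]
contact_force: [-1.4, 1.6, 5.2]
gripper_width: 31.3
grasp_force: 59.1
```

Emit:
servo_tool:
  plan:
    - [0, 0, 0.04, 0, 0, 0, 0]
    - [0, 0, 0.08, 0, 0, 0, 0]
    - [0, 0, 0.1, 0, 0, 0, 0]
    - [0, 0, 0.1, 0, 0, 0, 0]
    - [0.0097, -0.07, 0, 0, 0, 0, 0]
    - [0.0097, -0.139, 0, 0, 0, 0, 0]
    - [0.0097, -0.139, 0, 0, 0, 0, 0]
    - [0.0097, -0.139, 0, 0, 0, 0, 0]
    - [0.0097, -0.139, 0, 0, 0, 0, 0]
    - [0.0097, -0.139, 0, 0, 0, 0, 0]
    - [0.0097, -0.139, 0, 0, 0, 0, 0]
    - [0.0097, -0.139, 0, 0, 0, 0, 0]
    - [0.0097, -0.139, 0, 0, 0, 0, 0]
    - [0, -0.07, 0, 0, 0, 0, 0]
    - [0, 0, -0.1, 0, 0, 0, 0]
    - [0, 0, -0.04, 0, 0, 0, 0]
    - [0, 0, 0, 0, 0, 0, 0]

```text
clock: 11.5
position: [564.7, -302.8, 90.3]
ee_rot: [-0.424, 0.906, 0.001, -0.001]
contact_force: [0.1, 0.5, -1.0]
gripper_width: 31.7
grasp_force: 59.4
```

```bash
cat > col.py <<'E'
from h import *
import sys
P=wrist(sys.argv[1]);Z=P[...,2];x,y,r=map(float,sys.argv[2:5])
m=(np.hypot(P[...,0]-x,P[...,1]-y)<r+14)&(Z>22)&(Z<32);q=P[m][:,:2]
from scipy.optimize import least_squares
f=least_squares(lambda p:np.hypot(q[:,0]-p[0],q[:,1]-p[1])-p[2],[x,y,r],loss="soft_l1",f_scale=2)
print(len(q),f.x)
E
python3 col.py w4 565.7 -303.5 25
```

```text
t 11.5 pos [ 564.7 -302.8   90.3] phi -39.8 tilt [-0.003  0.001 -1.   ] j1,j6 [-0.24 -0.45] w 31.7 gf 59.4 F [ 0.1  0.5 -1. ]
813 [ 566.29643485 -307.67494103   25.73296099]
```

View pics/w4.png

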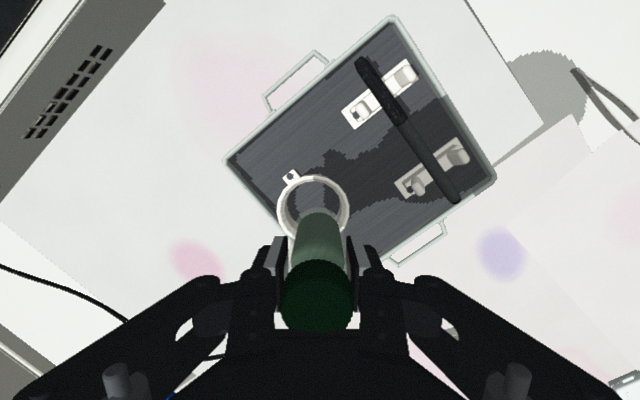

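The pen lies across both notches, from (362,65) to (455,198). The collar is at (313,208), just ahead of the bottle. I'll correct by (+0.7, -4.3) mm and lower.

Emit:
servo_tool:
  plan:
    - [0.0023, -0.0143, 0, 0, 0, 0, 0]
    - [0, 0, -0.06, 0, 0, 0, 0]
    - [0, 0, -0.05, 0, 0, 0, 0]
    - [0, 0, -0.025, 0, 0, 0, 0]
    - [0, 0, -0.015, 0, 0, 0, 0]
    - [0, 0, 0, 0, 0, 0, 0]

```text
clock: 12.3
position: [565.9, -307.7, 45.8]
ee_rot: [-0.424, 0.906, 0.0, -0.0]
contact_force: [-0.1, 0.5, -2.1]
gripper_width: 31.9
grasp_force: 59.4
```

Emit:
servo_tool:
  plan:
    - [0, 0, -0.006, 0, 0, 0, 0]
    - [0, 0, -0.004, 0, 0, 0, 0]
    - [0, 0, -0.003, 0, 0, 0, 0]
    - [0, 0, 0, 0, 0, 0, 0]

```text
clock: 12.8
position: [566.0, -307.7, 42.4]
ee_rot: [-0.424, 0.906, -0.0, 0.0]
contact_force: [0.9, 0.3, -1.0]
gripper_width: 31.6
grasp_force: 59.4
```

Emit:
servo_tool:
  plan:
    - [0, 0, -0.003, 0, 0, 0, 0]
    - [0, 0, 0, 0, 0, 0, 0.45]
    - [0, 0, 0, 0, 0, 0, 0.6]
    - [0, 0, 0, 0, 0, 0, 0.8]
    - [0, 0, 0, 0, 0, 0, 0.8]
    - [0, 0, 0.05, 0, 0, 0, 0.8]
    - [0, 0, 0.1, 0, 0, 0, 0.8]
    - [0, 0, 0.12, 0, 0, 0, 0.8]
    - [0, 0, 0.12, 0, 0, 0, 0.8]
    - [0, 0, 0, 0, 0, 0, 0.8]

```text
clock: 14.05
position: [568.2, -308.6, 163.7]
ee_rot: [-0.424, 0.906, -0.003, 0.003]
contact_force: [-0.2, 0.0, 0.8]
gripper_width: 68.2
grasp_force: 0.0
```

```bash
cat > tp.py <<'E'
from h import *
d=vision.get_image("top");P=cloud(d);Z=P[...,2];np.savez("top.npz",P=P,im=d["image"])
def near(n,x,y,r,lo,hi):
    q=P[(np.hypot(P[...,0]-x,P[...,1]-y)<r)&(Z>lo)&(Z<hi)]
    if len(q)<4: print(n,"none");return
    (c,s,a)=cv2.minAreaRect(q[:,:2].astype(np.float32));print(n,len(q),np.round(c,1),np.round(s,1),round(a,1),"h",np.percentile(q[:,2],90).round(1))
E
python3 - <<'E'
from tp import *
st()
near("dye",566,-305,25,60,120);near("cover",548,-90,45,17,35);near("mailer",442,95,60,10,25)
E
```

```text
t 14.1 pos [ 566.9 -308.   161.2] phi -39.8 tilt [ 0.005 -0.001 -1.   ] j1,j6 [-0.25 -0.45] w 68.0 gf 0.0 F [-0.7  0.4 -0.5]
dye 116 [ 567.1 -300.8] [27.6 30.6] 66.5 h 94.3
cover 215 [547.8 -89.7] [56.8 34.8] 65.5 h 25.0
mailer 278 [438.9  95.4] [90.4 47.8] 88.3 h 15.4
```

Emit:
servo_tool:
  plan:
    - [-0.0416, 0.07, -0.01, 0, 0, 0.0665, 1]
    - [-0.0416, 0.1345, -0.01, 0, 0, 0.0665, 1]
    - [-0.0416, 0.1345, -0.01, 0, 0, 0.0665, 1]
    - [-0.0416, 0.1345, -0.01, 0, 0, 0.0665, 1]
    - [-0.0416, 0.1345, -0.01, 0, 0, 0, 0.7]
    - [-0.0416, 0.1345, -0.01, 0, 0, 0, 0.7]
    - [-0.0416, 0.1345, -0.01, 0, 0, 0, 0.7]
    - [-0.0416, 0.1345, -0.01, 0, 0, 0, 0.7]
    - [-0.0416, 0.1345, -0.01, 0, 0, 0, 0.7]
    - [-0.0416, 0.1345, -0.01, 0, 0, 0, 0.7]
    - [0, 0.0645, 0, 0, 0, 0, 0.7]
    - [0, 0, 0, 0, 0, 0, 0.7]

```text
clock: 15.6
position: [440.6, 96.6, 128.0]
ee_rot: [-0.648, 0.762, 0.0, -0.001]
contact_force: [0.6, 0.1, 0.4]
gripper_width: 59.7
grasp_force: 0.0
```

```bash
cat > box.py <<'E'
from h import *
import sys
P=wrist(sys.argv[1]);Z=P[...,2];x,y,r,lo,hi=map(float,sys.argv[2:7])
q=P[(np.hypot(P[...,0]-x,P[...,1]-y)<r)&(Z>lo)&(Z<hi)][:,:2];print(len(q),cv2.minAreaRect(q.astype(np.float32)) if len(q) else 0)
E
python3 box.py w5 442 95 60 9 25
```

```text
t 15.6 pos [440.6  96.6 128. ] phi -9.2 tilt [-0.001 -0.001 -1.   ] j1,j6 [ 0.58 -0.74] w 59.7 gf 0.0 F [0.6 0.1 0.4]
3036 ((443.1249694824219, 93.79383850097656), (85.41517639160156, 33.731082916259766), 80.85301971435547)
```

Emit:
servo_tool:
  plan:
    - [0.007, -0.005, -0.1, 0, 0, 0, 0.7]
    - [0, 0, -0.1, 0, 0, 0, 0.7]
    - [0, 0, -0.1, 0, 0, 0, 0.7]
    - [0, 0, -0.08, 0, 0, 0, 0.7]
    - [0, 0, -0.03, 0, 0, 0, 0.7]
    - [0, 0, -0.01, 0, 0, 0, 0.7]
    - [0, 0, 0, 0, 0, 0, 0.5]
    - [0, 0, 0, 0, 0, 0, 0.2]
    - [0, 0, 0, 0, 0, 0, 0]
    - [0, 0, 0, 0, 0, 0, 0]
    - [0, 0, 0, 0, 0, 0, 0]
    - [0, 0, 0, 0, 0, 0, 0]

```text
clock: 17.15
position: [443.8, 94.5, 3.5]
ee_rot: [-0.647, 0.762, -0.0, 0.001]
contact_force: [-0.1, 0.2, 6.0]
gripper_width: 32.0
grasp_force: 60.2
```

Emit:
servo_tool:
  plan:
    - [0, 0, 0.04, 0, 0, 0, 0]
    - [0, 0, 0.1, 0, 0, 0, 0]
    - [0, 0, 0.12, 0, 0, 0, 0]
    - [0.001, 0.06, 0, 0, 0, 0.0515, 0]
    - [0.001, 0.125, 0, 0, 0, 0.0515, 0]
    - [0.001, 0.125, 0, 0, 0, 0, 0]
    - [0.001, 0.125, 0, 0, 0, 0, 0]
    - [0.001, 0.125, 0, 0, 0, 0, 0]
    - [0.001, 0.125, 0, 0, 0, 0, 0]
    - [0, 0.06, 0, 0, 0, 0, 0]
    - [0, 0, -0.05, 0, 0, 0, 0]
    - [0, 0, 0, 0, 0, 0, 0]

```text
clock: 18.65
position: [443.7, 315.4, 63.6]
ee_rot: [0.722, -0.692, -0.0, 0.003]
contact_force: [0.2, -0.2, -0.7]
gripper_width: 32.1
grasp_force: 59.7
```

```bash
python3 col.py w6 525 321.5 20
python3 - <<'E'
from h import *
P=np.load("wrist.npz")["P"];Z=P[...,2]
for n,x,y in(("a",470,270),("b",465,367),("c",423,364),("d",429,269)):
    q=P[(np.hypot(P[...,0]-x,P[...,1]-y)<17)&(Z>20)&(Z<32)]
    print(n,len(q),cv2.minAreaRect(q[:,:2].astype(np.float32)) if len(q) else 0)
E
```

```text
t 18.65 pos [443.7 315.4  63.6] phi 2.4 tilt [-0.004 -0.004 -1.   ] j1,j6 [ 0.92 -0.87] w 32.1 gf 59.7 F [ 0.2 -0.2 -0.7]
1217 [524.41382698 319.59521334  20.70747943]
a 252 ((466.1222839355469, 270.3252868652344), (16.838973999023438, 16.77723503112793), 2.802241325378418)
b 24 ((466.2037658691406, 368.3271179199219), (2.2361550331115723, 6.286779403686523), 2.8293111324310303)
c 17 ((418.7778015136719, 367.10931396484375), (1.595953345298767, 3.9721438884735107), 6.706543922424316)
d 272 ((428.9341735839844, 268.3857116699219), (16.638521194458008, 16.986684799194336), 4.533779621124268)
```

View pics/w6.png

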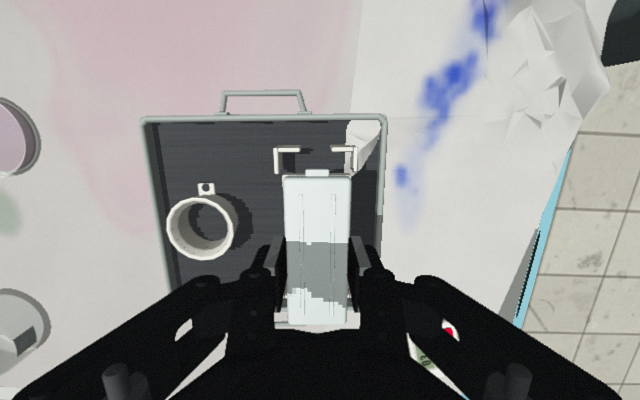

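The mailer is centred between the far corner angles at (277..357,155). I'll lower it.

Emit:
servo_tool:
  plan:
    - [0.0035, 0.0053, -0.04, 0, 0, 0, 0]
    - [0, 0, -0.05, 0, 0, 0, 0]
    - [0, 0, -0.035, 0, 0, 0, 0]
    - [0, 0, -0.02, 0, 0, 0, 0]
    - [0, 0, 0, 0, 0, 0, 0]

```text
clock: 19.32
position: [445.9, 319.1, 21.3]
ee_rot: [0.722, -0.692, 0.0, 0.001]
contact_force: [-0.0, 1.2, 0.9]
gripper_width: 31.9
grasp_force: 59.7
```

Emit:
servo_tool:
  plan:
    - [-0.002, -0.006, -0.008, 0, 0, 0, 0]
    - [0, 0, -0.008, 0, 0, 0, 0]
    - [0, 0, -0.003, 0, 0, 0, 0]
    - [0, 0, 0, 0, 0, 0, 0]

```text
clock: 19.82
position: [445.6, 317.6, 16.3]
ee_rot: [0.722, -0.692, -0.0, -0.0]
contact_force: [0.2, -0.3, -1.0]
gripper_width: 32.5
grasp_force: 59.7
```

Emit:
servo_tool:
  plan:
    - [0, 0, -0.003, 0, 0, 0, 0]
    - [0, 0, 0, 0, 0, 0, 0.45]
    - [0, 0, 0, 0, 0, 0, 0.55]
    - [0, 0, 0, 0, 0, 0, 0.55]
    - [0, 0, 0.05, 0, 0, 0, 0.55]
    - [0, 0, 0.12, 0, 0, 0, 0.6]
    - [0, 0, 0.12, 0, 0, 0, 0.7]
    - [0, 0, 0.12, 0, 0, 0, 0.7]
    - [0.0341, -0.07, 0, 0, 0, -0.0768, 0.7]
    - [0.0341, -0.1357, 0, 0, 0, -0.0768, 0.7]
    - [0.0341, -0.1357, 0, 0, 0, -0.0768, 0.7]
    - [0.0341, -0.1357, 0, 0, 0, 0, 0.7]
    - [0.0341, -0.1357, 0, 0, 0, 0, 0.7]
    - [0.0341, -0.1357, 0, 0, 0, 0, 0.7]
    - [0.0341, -0.1357, 0, 0, 0, 0, 0.7]
    - [0.0341, -0.1357, 0, 0, 0, 0, 0.7]
    - [0.0341, -0.1357, 0, 0, 0, 0, 0.7]
    - [0.0341, -0.1357, 0, 0, 0, 0, 0.7]
    - [0, -0.0657, 0, 0, 0, 0, 0.7]
    - [0, 0, 0, 0, 0, 0, 0.7]

```text
clock: 22.32
position: [547.5, -90.5, 138.8]
ee_rot: [-0.544, 0.839, -0.0, 0.0]
contact_force: [0.0, 0.1, -0.1]
gripper_width: 60.2
grasp_force: 0.0
```

```bash
python3 box.py w7 548 -90 42 16 32
python3 - <<'E'
from tp import *
near("mailer in bay",445,318,60,21,29);near("cover",548,-90,45,17,35);near("dye",566,-305,25,60,120)
E
```

```text
t 22.32 pos [547.5 -90.5 138.8] phi -24.1 tilt [ 0.  0. -1.] j1,j6 [ 0.13 -0.55] w 60.2 gf 0.0 F [ 0.   0.1 -0.1]
2114 ((548.794921875, -92.80975341796875), (57.273643493652344, 34.52788543701172), 66.89382934570312)
mailer in bay 361 [461.9 318.3] [ 85.3 110.7] 3.6 h 27.2
cover none
dye 134 [ 567.1 -302.7] [30.9 29.3] 88.6 h 94.3
```

Emit:
servo_tool:
  plan:
    - [0.002, -0.002, -0.1, 0, 0, 0.003, 0.7]
    - [0, 0, -0.12, 0, 0, 0, 0.7]
    - [0, 0, -0.12, 0, 0, 0, 0.7]
    - [0, 0, -0.07, 0, 0, 0, 0.7]
    - [0, 0, -0.033, 0, 0, 0, 0.7]
    - [0, 0, 0, 0, 0, 0, 0.5]
    - [0, 0, 0, 0, 0, 0, 0.2]
    - [0, 0, 0, 0, 0, 0, 0]
    - [0, 0, 0, 0, 0, 0, 0]
    - [0, 0, 0, 0, 0, 0, 0]
    - [0, 0, 0, 0, 0, 0, 0]

```text
clock: 23.8
position: [549.2, -89.9, 6.5]
ee_rot: [-0.548, 0.837, -0.0, 0.001]
contact_force: [-0.1, 1.4, 5.6]
gripper_width: 33.5
grasp_force: 62.7
```

Emit:
servo_tool:
  plan:
    - [0, 0, 0.05, 0, 0, 0, 0]
    - [0, 0, 0.1, 0, 0, 0, 0]
    - [0, 0, 0.12, 0, 0, 0, 0]
    - [0, 0, 0.1, 0, 0, 0, 0]
    - [-0.0347, 0.07, 0, 0, 0, 0.0756, 0]
    - [-0.0347, 0.136, 0, 0, 0, 0.0756, 0]
    - [-0.0347, 0.136, 0, 0, 0, 0.0756, 0]
    - [-0.0347, 0.136, 0, 0, 0, 0, 0]
    - [-0.0347, 0.136, 0, 0, 0, 0, 0]
    - [-0.0347, 0.136, 0, 0, 0, 0, 0]
    - [-0.0347, 0.136, 0, 0, 0, 0, 0]
    - [-0.0347, 0.136, 0, 0, 0, 0, 0]
    - [-0.0347, 0.136, 0, 0, 0, 0, 0]
    - [-0.0347, 0.136, 0, 0, 0, 0, 0]
    - [0, 0.067, 0, 0, 0, 0, 0]
    - [0, 0, -0.1, 0, 0, 0, 0]
    - [0, 0, -0.05, 0, 0, 0, 0]
    - [0, 0, 0, 0, 0, 0, 0]
    - [0, 0, 0, 0, 0, 0, 0]

```text
clock: 26.18
position: [445.0, 318.1, 72.2]
ee_rot: [0.722, -0.692, 0.0, -0.001]
contact_force: [0.6, -0.5, -0.2]
gripper_width: 33.5
grasp_force: 62.0
```

```bash
python3 -c "
from h import *
wrist('w8')"
```

```text
t 26.18 pos [445.  318.1  72.2] phi 2.4 tilt [ 0.001  0.001 -1.   ] j1,j6 [ 0.92 -0.88] w 33.5 gf 62.0 F [ 0.6 -0.5 -0.2]
```

View pics/w8.png

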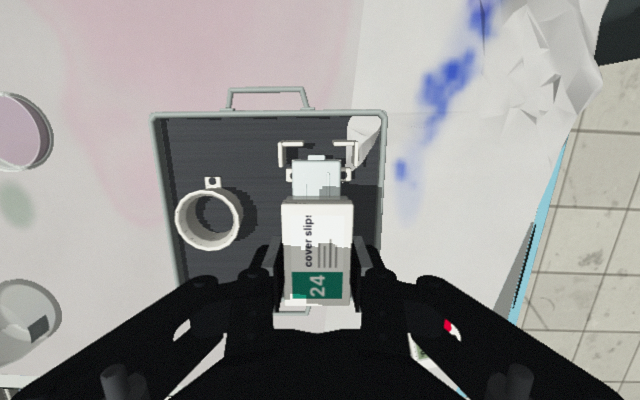

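The mailer is in the bay (286..350,180) with the box in line above it. I'll lower the box.

Emit:
servo_tool:
  plan:
    - [0, 0, -0.05, 0, 0, 0, 0]
    - [0, 0, -0.04, 0, 0, 0, 0]
    - [0, 0, -0.025, 0, 0, 0, 0]
    - [0, 0, -0.01, 0, 0, 0, 0]
    - [0, 0, 0, 0, 0, 0, 0]
    - [0, 0, -0.007, 0, 0, 0, 0]
    - [0, 0, 0, 0, 0, 0, 0]

```text
clock: 27.1
position: [444.4, 318.2, 31.9]
ee_rot: [0.722, -0.692, -0.0, -0.0]
contact_force: [0.1, 0.5, -0.0]
gripper_width: 33.5
grasp_force: 62.0
```

Emit:
servo_tool:
  plan:
    - [0, 0, -0.003, 0, 0, 0, 0]
    - [0, 0, 0, 0, 0, 0, 0.45]
    - [0, 0, 0, 0, 0, 0, 0.6]
    - [0, 0, 0, 0, 0, 0, 0.6]
    - [0, 0, 0.06, 0, 0, 0, 0.6]
    - [0, 0, 0.12, 0, 0, 0, 0.6]
    - [0, 0, 0.12, 0, 0, 0, 0.6]
    - [0, 0, 0.1, 0, 0, 0, 0.6]
    - [0.0823, -0.0987, 0, 0, 0, 0.0872, 0.6]
    - [0.0823, -0.0987, 0, 0, 0, 0.0872, 0.6]
    - [0.0823, -0.0987, 0, 0, 0, 0.0872, 0.6]
    - [0.0823, -0.0987, 0, 0, 0, 0.0872, 0.6]
    - [0.0823, -0.0987, 0, 0, 0, 0.0872, 0.6]
    - [0.0823, -0.0987, 0, 0, 0, 0.0872, 0.6]
    - [0.0823, -0.0987, 0, 0, 0, 0.0872, 0.6]
    - [0.0823, -0.0987, 0, 0, 0, 0.0872, 0.6]
    - [0.0823, -0.0987, 0, 0, 0, 0.0872, 0.6]
    - [0, 0, 0, 0, 0, 0, 0.6]
    - [0, 0, 0, 0, 0, 0, 0.6]

```text
clock: 29.48
position: [666.1, 51.7, 150.6]
ee_rot: [1.0, 0.019, -0.0, -0.0]
contact_force: [0.0, 1.6, -0.6]
gripper_width: 51.5
grasp_force: 0.0
```

```bash
python3 box.py w9 667 51 22 50 65
python3 - <<'E'
from tp import *
near("cover on mailer",445,318,60,38,60);near("oil",667,51,25,50,70)
E
```

```text
t 29.48 pos [666.1  51.7 150.6] phi -87.8 tilt [-0.001  0.    -1.   ] j1,j6 [0.32 1.29] w 51.5 gf 0.0 F [ 0.   1.6 -0.6]
379 ((668.2333984375, 48.80119705200195), (18.474525451660156, 18.451677322387695), 47.8588981628418)
cover on mailer 54 [444.9 337.4] [32.3 13.5] 4.0 h 48.6
oil 16 [662.   49.8] [ 6.9 16.5] 18.4 h 59.1
```

View pics/w9.png

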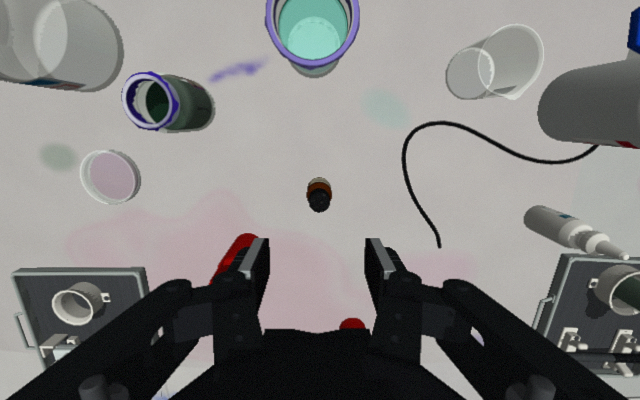

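The oil bottle is at (319,195) centred between the fingers, and everything else is clear. I'll descend.

Emit:
servo_tool:
  plan:
    - [0.004, -0.0045, -0.1, 0, 0, 0, 0.65]
    - [0, 0, -0.12, 0, 0, 0, 0.65]
    - [0, 0, -0.11, 0, 0, 0, 0.65]
    - [0, 0, -0.06, 0, 0, 0, 0.65]
    - [0, 0, -0.022, 0, 0, 0, 0.65]
    - [0, 0, 0, 0, 0, 0, 0.5]
    - [0, 0, 0, 0, 0, 0, 0.2]
    - [0, 0, 0, 0, 0, 0, 0]
    - [0, 0, 0, 0, 0, 0, 0]
    - [0, 0, 0, 0, 0, 0, 0]
    - [0, 0, 0, 0, 0, 0, 0]

```text
clock: 30.95
position: [668.9, 50.5, 29.0]
ee_rot: [1.0, 0.02, 0.002, -0.0]
contact_force: [0.3, -0.2, 5.9]
gripper_width: 22.5
grasp_force: 58.8
```

Emit:
servo_tool:
  plan:
    - [0, 0, 0.04, 0, 0, 0, 0]
    - [0, 0, 0.1, 0, 0, 0, 0]
    - [0, 0, 0.12, 0, 0, 0, 0]
    - [0, 0, 0.1, 0, 0, 0, 0]
    - [-0.03, 0.0567, 0, 0, 0, 0, 0]
    - [-0.0596, 0.1127, 0, 0, 0, 0, 0]
    - [-0.0596, 0.1127, 0, 0, 0, 0, 0]
    - [-0.0596, 0.1127, 0, 0, 0, 0, 0]
    - [-0.0596, 0.1127, 0, 0, 0, 0, 0]
    - [-0.0596, 0.1127, 0, 0, 0, 0, 0]
    - [-0.0596, 0.1127, 0, 0, 0, 0, 0]
    - [-0.0596, 0.1127, 0, 0, 0, 0, 0]
    - [-0.03, 0.056, 0, 0, 0, 0, 0]
    - [0, 0, -0.08, 0, 0, 0, 0]
    - [0, 0, -0.07, 0, 0, 0, 0]
    - [0, 0, 0, 0, 0, 0, 0]
    - [0, 0, 0, 0, 0, 0, 0]

```text
clock: 33.08
position: [524.9, 320.8, 90.8]
ee_rot: [1.0, 0.02, 0.0, -0.0]
contact_force: [-0.3, 0.6, -0.2]
gripper_width: 22.3
grasp_force: 58.8
```

```bash
python3 col.py w10 525 321 20
```

```text
t 33.08 pos [524.9 320.8  90.8] phi -87.7 tilt [ 0.001  0.    -1.   ] j1,j6 [0.81 0.8 ] w 22.3 gf 58.8 F [-0.3  0.6 -0.2]
652 [525.21498732 320.20337608  20.80756063]
```

View pics/w10.png

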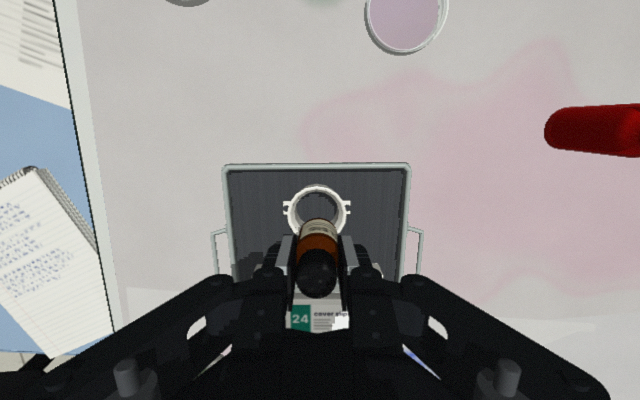

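The bottle is held upright at (318,265), in line with the collar at (316,212). I'll lower it.

Emit:
servo_tool:
  plan:
    - [0.0035, 0.0015, -0.05, 0, 0, 0, 0]
    - [0, 0, -0.06, 0, 0, 0, 0]
    - [0, 0, -0.04, 0, 0, 0, 0]
    - [0, 0, -0.02, 0, 0, 0, 0]
    - [0, 0, -0.01, 0, 0, 0, 0]
    - [0, 0, 0, 0, 0, 0, 0]
    - [0, 0, 0, 0, 0, 0, 0]

```text
clock: 34.0
position: [525.9, 321.5, 36.9]
ee_rot: [1.0, 0.02, 0.0, -0.0]
contact_force: [0.1, -0.8, -0.6]
gripper_width: 22.4
grasp_force: 58.8
```

Emit:
servo_tool:
  plan:
    - [0, 0, -0.006, 0, 0, 0, 0]
    - [0, 0, -0.006, 0, 0, 0, 0]
    - [0, 0, -0.002, 0, 0, 0, 0]
    - [0, 0, 0, 0, 0, 0, 0]

```text
clock: 34.5
position: [525.9, 321.4, 33.0]
ee_rot: [1.0, 0.02, 0.0, -0.0]
contact_force: [-1.4, -1.8, 6.0]
gripper_width: 22.1
grasp_force: 59.4
```

Contact on the floor (6 N). I'll release, lift and retreat for a final check.

Emit:
servo_tool:
  plan:
    - [0, 0, 0, 0, 0, 0, 0.4]
    - [0, 0, 0, 0, 0, 0, 0.55]
    - [0, 0, 0, 0, 0, 0, 0.6]
    - [0, 0, 0.05, 0, 0, 0, 0.6]
    - [0, 0, 0.12, 0, 0, 0, 0.6]
    - [0, 0, 0.15, 0, 0, 0, 0.6]
    - [0, 0, 0.15, 0, 0, 0, 0.6]
    - [0, -0.15, 0.1, 0, 0, 0, 0.6]
    - [0, -0.15, 0, 0, 0, 0, 0.6]
    - [0, -0.15, 0, 0, 0, 0, 0.6]
    - [0, -0.15, 0, 0, 0, 0, 0.6]
    - [0, -0.15, 0, 0, 0, 0, 0.6]
    - [-0.1, -0.15, 0, 0, 0, 0, 0.6]
    - [-0.1, -0.1, 0, 0, 0, 0, 0.6]
    - [-0.1, 0, 0, 0, 0, 0, 0.6]
    - [0, 0, 0, 0, 0, 0, 0.6]

```text
clock: 36.5
position: [434.2, 20.6, 204.4]
ee_rot: [1.0, 0.02, 0.001, -0.0]
contact_force: [0.1, 1.2, -0.5]
gripper_width: 51.6
grasp_force: 0.0
```

Run:
```python
from tp import *
st()
near("mailer",445,318,60,21,30);near("cover",445,318,60,40,60);near("oil",525,321,22,50,80);near("dye",566,-303,25,60,120)
q=P[(abs(P[...,0]-473)<14)&(abs(P[...,1]+302)<75)&(np.asarray(d["image"]).astype(int).max(-1)<60)&(Z>18)];print("pen",len(q),cv2.minAreaRect(q[:,:2].astype(np.float32)),np.median(q[:,2]))
r=lambda a:cv2.resize(a[...,::-1],None,fx=5,fy=5,interpolation=cv2.INTER_CUBIC)
im=d["image"];cv2.imwrite("pics/fin.png",np.hstack([r(im[190:275,165:240]),r(im[190:275,375:450])]))
```

```text
t 36.55 pos [435.6  21.1 204.5] phi -87.7 tilt [ 0.003  0.001 -1.   ] j1,j6 [0.42 1.19] w 51.3 gf 0.0 F [ 0.9 -0.7  0.2]
mailer 158 [454.2 314.9] [117.2  98.1] 76.4 h 28.3
cover 243 [445.6 315.6] [34.9 55.2] 2.6 h 48.4
oil 42 [524.2 319.9] [16.3 17.8] 27.4 h 64.7
dye 132 [ 567.3 -302.9] [31.5 29.5] 88.3 h 94.2
pen 139 ((473.42681884765625, -302.3825378417969), (8.963822364807129, 131.88047790527344), 0.330102801322937) 26.076224274841252
```

View pics/fin.png

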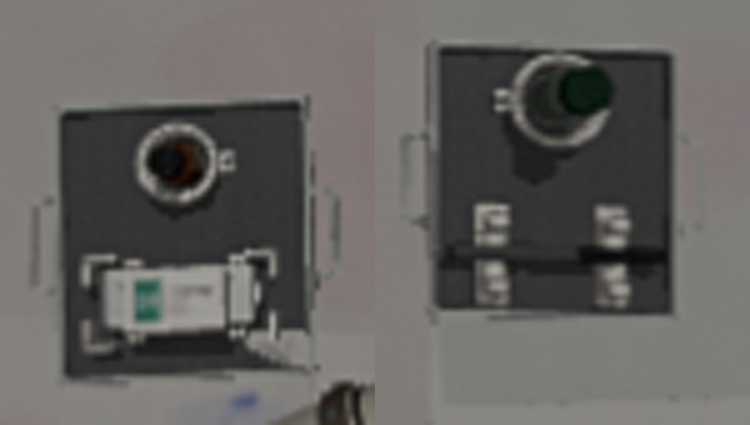

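Both bottles and the pen look seated. I'll check the box's offset along the mailer from depth.

Run:
```python
import numpy as np
P=np.load("top.npz")["P"];Z=P[...,2]
for dx in(-10,-5,0,5,10):
    m=(abs(P[...,0]-445.5-dx)<2.0)&(abs(P[...,1]-318)<58);q=P[m];q=q[np.argsort(q[:,1])]
    a=q[(q[:,2]>22)&(q[:,2]<33)][:,1];b=q[q[:,2]>42][:,1]
    print(dx,"mailer y",a.round(0),"box",b.min().round(1),b.max().round(1))
```

```text
-10 mailer y [264. 264. 278. 282. 282. 284. 285. 287. 288. 289. 352. 352. 353. 353.
 356. 358. 360.] box 289.3 342.5
-5 mailer y [277. 279. 282. 288. 352. 354. 356. 360.] box 287.8 342.3
0 mailer y [274. 276. 279. 282. 286. 289. 353. 358.] box 289.1 343.0
5 mailer y [277. 277. 279. 281. 285. 285. 287. 288. 290. 352. 354. 355. 357. 358.
 361.] box 289.2 343.4
10 mailer y [285. 288. 351. 352. 354. 355. 357. 359. 360. 361. 371. 372.] box 289.6 343.6
```

```bash
python3 -c "
from bench import arm
print(arm.job_done())"
```

```text
the job is handed in; nothing more can be done
None
```

Both slide kits are made up and the job is handed in at about 37 s of the 128 s allowed; the last top-camera check showed all five things in place, released, but the hand-in gave no verdict.

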